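# Hang the headstock template on the turning template tree

### The arm

A 6-joint arm with a two-finger parallel gripper is mounted at the origin on a cart in front of the work surface, level with it; the furniture and walls round the work are solid. World frame = base frame: x ahead of the robot, y to its left, z up, the work surface at z = 0. Lengths are in m, angles in rad, forces in N, time in s.
With the tool pointing down it reaches from about 0.35 to 0.975 m from the base axis. Payload 4.9 kg.
Tool frame: the origin (TCP) lies on the centre line of the jaws, within the pads' length; the fingertips stand 14 mm ahead of it and the grasp point (between the pads) lies 5 mm behind it (manip.nose_length is the distance from the TCP to the fingertips, in m); z points along the fingers, y is the line along which they close (so a half turn about z gives the same grasp; the last joint's range is limited). The gripper opens to 85 mm and grips with 20 to 120 N. Pads are 22 mm wide; open, the fingers measure 114 mm over their backs; the gripper's body (76 mm by 85 mm) begins 54 mm behind the grasp point. The pads swing forward as they close: fully open they stand 13 mm farther back than shut.
Start: joints at [1.061, 0.053, 1.613, -0, 1.476, -0.119], TCP at [0.238, 0.578, 0.223] pointing down, gripper open.
Joint ranges: [-3.01, 3.01], [-1.01, 2.22], [0.06, 2.58], [-1.02, 4.17], [0.09, 2.62], [-3.14, 3.14]. Speed limits (rad/s): [2.57, 2.57, 3.14, 3.14, 3.14, 3.14].

### API

Orientations are given as a unit quaternion [w, x, y, z].
In Python, from plant import manip, imaging gives the robot as it stands.
- The arm moves only by the tool play_rows, never from a script. Its argument "commands" is a list of rows, each a list of 6 numbers: the shift along the tool's x, y, z in mm, then the turn, a rotation vector about the tool's x, y, z in degrees. A call has 1 to 5 rows; each row shifts and turns the commanded pose from where the row before left it, along the tool's axes as they then stand; what a row does not reach is not made up. A row lasts 1/12 s, in which the tool goes at most 41.7 mm and 7.16 degrees, less where a joint would pass 70% of its speed; a pose out of reach is approached as far as the arm can. A call is refused whole if a number of a shift passes 41.7 or a number of a turn 7.16, either way. A call with a gripper value outside its range is refused whole. "hand" is the finger opening in mm, from 0 to 85.4, set as the call begins (left out, the last holds). The fingers move at their own pace and stop on an object; the grip force is fixed at half the most. Time passes only in rows, so rows that do not move let the fingers close. It gives the time, the measured TCP pose, the force, the opening and the grip force at its end, in the units of the state.
- manip.state(): the state, without advancing time (a new reading comes with each control period).
- imaging.grab_frame(name): name is "scene" or "top"; returns a dict with "image" (420x560x3 uint8, red, green, blue), "fx", "fy", "cx", "cy" (pixels), "k1" (the pictures are not rectified: a ray, as slopes to the right and down, at radius r is drawn at 1 + k1 r^2 times it, then the intrinsics apply), "R" (3x3) and "t" (3): a world point X has camera coordinates R X + t. Camera axes: x right, y down, z forward; pixel columns grow to the right and rows downward; lengths in m; the calibration is good to about 2 mm. A picture is of the moment at which its call begins. There is no depth.
- manip.job_done(): hands the job in; it is judged then, once.
The state is a dict: "time": time; "joint_pos": joint angles; "joint_vel": joint speeds; "joint_efforts": joint torques, N m; "tool_pos": TCP position; "tool_rot": TCP orientation; "contact_force": force on the tool from outside, world axes, zero at the start; "ft_torque": the same for the moment, N m; "gripper_width": opening from 0.0 (shut) to 1.0 (fully open); "grasp_force": force on a finger pad.
Only numpy, scipy, OpenCV 4.12 (cv2) and the standard library are available. Lean on these libraries where they do the work, as an engineer would, in place of code of your own. Each camera call takes 0.05 s, during which the arm holds its last target. There are 200 camera calls.

### The job

The bench's template tree is missing its headstock template. Turn the tree until its bare arm points straight out at the front edge of the bench, your side; then take the six-hole headstock template out of the grooved stand, hang it by its large hole well on that arm, and let it hang there still. Leave the other two headstock templates in the stand, and do not knock over or shift the things that stand about.

Things in the scene. Friction and masses are not known exactly. Their poses are not given: they have to be found in the camera images.
- tree: Template tree: fixed round wooden base, 172 mm across, 26 mm high; a turning post (32 mm thick, 215 mm high) with four round 8 mm arms 90 degrees apart. One arm is bare; on each other arm hangs a plywood template, up to 108 mm wide, 65 mm from the axis: these swing and do not come off. Origin: on the bench, on the post's axis; x is world +x, so the bench's front edge lies toward its -x.
- spindle (a joint): Turn of the post with its arms, rad, anticlockwise seen from above; at 0 or a full turn (6.28) the bare arm points straight at the front edge of the bench (world -x). It turns without end either way, stays where it is left, and needs about 0.6 N at an arm's tip. The hung templates reach from 40 mm above their arms to 132 mm below.
- branch_tip (a point): Outer end of the bare arm, on the arm's axis, 105 mm from the post's axis and 221 mm above the bench. The straight arm rises outward at 10 degrees, from 205 mm above the bench at the post, and ends in a ball 11 mm thick.
- branch_seat (a point): A point on the bare arm's axis, 65 mm from the post's axis and 214 mm above the bench, under the middle of a well hung template; its x axis points inward along the arm, level, toward the post.
- stand: Dark wooden stand, 62 x 262 mm and 42 mm high, with one groove along its length, 12.5 mm wide and 30 mm deep (groove floor 12 mm above the bench). Origin: centre of its underside; y along the groove. It does not move. Three plywood headstock templates stand in the groove side by side, 84 mm apart, in any order.
- six_template: Template to hang: flat plywood plate 9 mm thick (x), 78 mm wide (y), 180 mm high (z), standing on its broad end; six 10 mm holes in two rows and, above them, a stub 40 mm wide with an 18 mm hanging hole. Origin: middle of its lower edge, z up. Grip the stub above the hanging hole (z = 140 to 180 mm) across the 9 mm. Weighs 50 to 100 g.
- six_hole (a point): Centre of the six-hole template's 18 mm hanging hole, which runs along the template's x; 129 mm above the template's lower edge and 51 mm below its top.
- slotted_template: Another headstock template, taller (205 mm) and 70 mm wide, 9 mm thick, with two long upright slots in place of six holes. Origin: middle of its lower edge, z up. It stays in the stand.
- small_template: A smaller headstock template, 58 mm wide, 145 mm high and 9 mm thick, with four 10 mm holes. Origin: middle of its lower edge, z up. It stays in the stand.
- wax_block: Pale cast wax block, upright cylinder 80 mm across and 159 mm high, standing loose between tree and stand. Origin: centre of its underside.
- glue_bottle: White glue bottle with a pointed cap, 58 mm across and 226 mm high, standing loose farther back. Origin: centre of its underside.
- tape_roll: Roll of masking tape lying on the bench in front of the stand, 50 mm across, 19 mm high. Origin: centre of its underside.
- short_caul: Dark clamping caul lying on the bench in front of the tree, 21 x 98 mm and 25 mm high. Origin: centre of its underside.
There are look-alikes about, which are no part of the job. Leave any red or turquoise look-alike of the six_template alone.

How it is judged:
By the outcome, as a careful person would: the job done as asked, in the order asked, and still so for the second after the job is handed in, with the robot touching nothing.
It also fails if it takes over 69 s, if anything falls off the work surface, if the arm or the gripper's body presses on something with over 40 N, if the wrist force passes 120 N, or if a joint passes its speed limit or range.

## Working session

There is one attempt and no reset: what is moved stays moved. The work goes in short steps, Python scripts to look and compute and a tool call to move; the robot and the scene stay as the last step left them, time stands still between calls to the robot, and variables do not carry over. Pictures are saved under pics/ and viewed, at most 10 in all, crops included, and the job is handed in when it is done.

Besides the shell and the picture viewer there is one more tool, called after "Request:" by a JSON object that holds its "name" and its "arguments", one argument or row to a line. play_rows: Moves the arm, as the interface text tells. Its arguments: {"type":"object","properties":{"commands":{"type":"array","items":{"type":"array","items":{"type":"number"}}},"hand":{"type":"number"}},"required":["commands"]}

```bash
mkdir -p pics
cat > h.py <<'E'
import numpy as np, cv2
from plant import manip, imaging
def grab(n,save=None):
    f=imaging.grab_frame(n)
    if save: cv2.imwrite('pics/'+save+'.png',f['image'][:,:,::-1])
    return f
def ray(f,u,v):
    d=np.array([(u-f['cx'])/f['fx'],(v-f['cy'])/f['fy']]); p=d.copy()
    for _ in range(20): p=d/(1+f['k1']*(p@p))
    R=np.array(f['R']);t=np.array(f['t'])
    c=-R.T@t; r=R.T@np.array([p[0],p[1],1]); return c,r/np.linalg.norm(r)
def onz(f,u,v,z):
    c,r=ray(f,u,v); return c+r*(z-c[2])/r[2]
def tri(f1,p1,f2,p2):
    a,r=ray(f1,*p1);b,s=ray(f2,*p2)
    k=np.linalg.lstsq(np.c_[r,-s],b-a,rcond=None)[0]
    P=a+k[0]*r;Q=b+k[1]*s; return (P+Q)/2,np.linalg.norm(P-Q)
def proj(f,X):
    c=np.array(f['R'])@np.array(X)+f['t'];p=c[:2]/c[2];p=p*(1+f['k1']*(p@p))
    return p*[f['fx'],f['fy']]+[f['cx'],f['cy']]
E
python3 - <<'E'
from h import *
np.set_printoptions(precision=3,suppress=True)
for n in('scene','top'):
    f=grab(n,n+'0'); R=np.array(f['R']);print(n,f['fx'],f['cx'],f['cy'],f['k1'],-R.T@f['t'],R[2],R[0])
print(manip.state(),manip.nose_length)
E
```

```text
scene 443.99268850503387 276.20272549862676 215.07343575928812 -0.08889130474318577 [-0.326 -0.502  0.922] [ 0.679  0.403 -0.613] [ 0.513 -0.858  0.004]
top 490.48189587380324 277.3003818046276 205.82143332497972 0.045189815556424734 [0.368 0.027 1.327] [ 0.177 -0.001 -0.984] [ 0.024 -1.     0.006]
{'time': 0.1, 'joint_pos': array([ 1.061,  0.053,  1.614,  0.   ,  1.476, -0.119]), 'joint_vel': array([ 0.001, -0.001, -0.005, -0.002, -0.001,  0.001]), 'joint_efforts': array([  0.   , -39.49 , -37.136,  -0.   ,   0.004,   0.   ]), 'tool_pos': array([0.238, 0.577, 0.222]), 'tool_rot': array([-0.   ,  0.194,  0.981, -0.001]), 'contact_force': array([ 0.965, -0.267, -0.385]), 'ft_torque': array([ 0.05 , -0.036,  0.009]), 'grasp_force': 0.0, 'gripper_width': 0.998585605382822} 0.014
```

View pics/scene0.png

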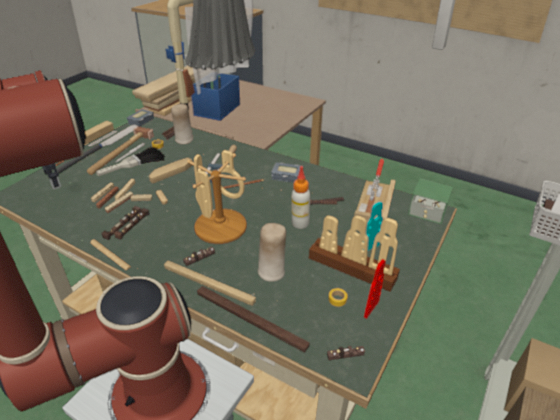

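View pics/top0.png

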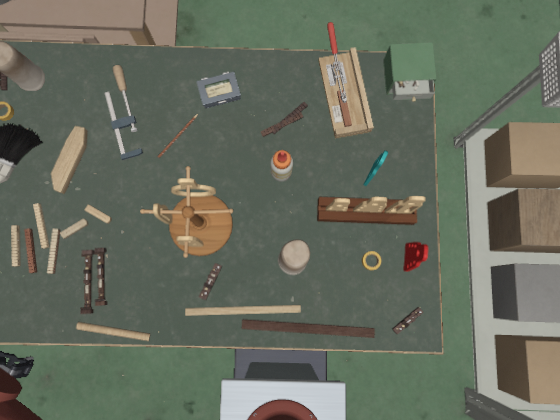

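The scene view shows the tree at about (218,200) and the stand at (353,263), with three pale templates at (329,233), (356,238) and (386,247). The red look-alike is at (375,288) and the turquoise one at (375,228). In the top view the tree post is at (190,212) and the stand at (367,210).

Candidates for the six-hole template are the left pale one (small), the middle one, the right one (slotted), the red one and the turquoise one. The middle one fits the description best, so I'll check it in a crop.

Run:
```python
import cv2,numpy as np
a=cv2.imread('pics/scene0.png');b=cv2.imread('pics/top0.png')
r=lambda i,x,y,w,h,s:cv2.resize(i[y:y+h,x:x+w],None,fx=s,fy=s,interpolation=cv2.INTER_CUBIC)
cv2.imwrite('pics/c1.png',np.hstack([r(a,300,180,110,110,3.6),r(a,170,135,110,110,3.6)]))
cv2.imwrite('pics/c2.png',np.hstack([r(b,310,150,120,120,3.3),r(b,130,155,120,120,3.3)]))
```

```text
(no output)
```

View pics/c1.png

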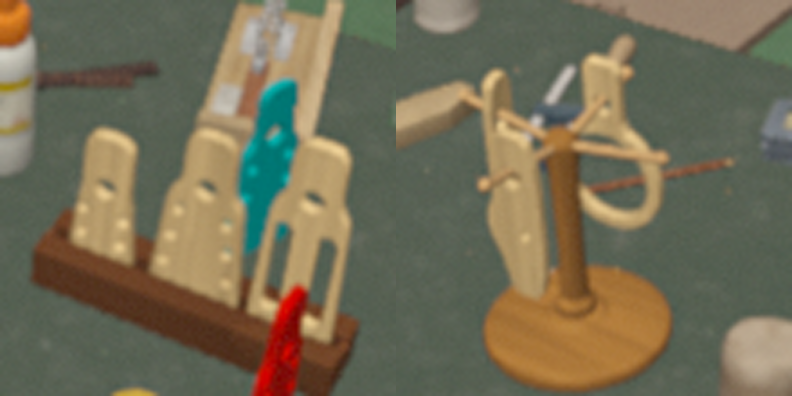

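View pics/c2.png

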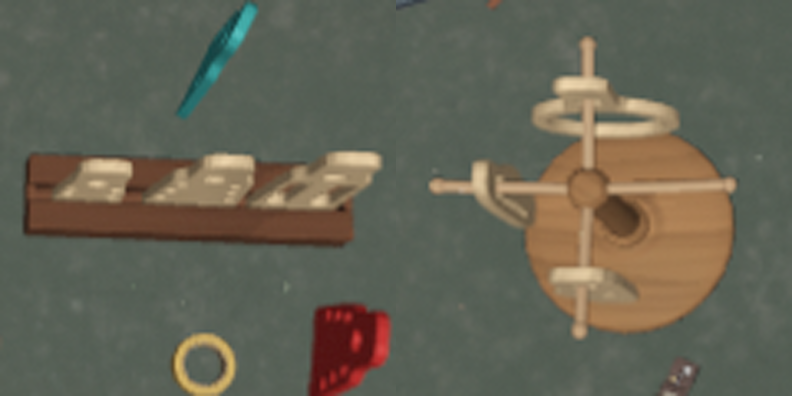

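Crop 1 confirms the choice. The middle pale template in the stand, at scene (357,232), has two rows of three holes plus the hanging hole. The left one is the small four-hole template and the right one has slots. Crop 2 shows the tree's bare arm pointing image-right in the top view (world −y), with its tip near (231,211). The tree therefore needs about −90° (clockwise).

Run:
```python
from h import *
np.set_printoptions(precision=4,suppress=True)
S=grab('scene');T=grab('top')
cs=lambda x,y:(300+x/3.6-.4,180+y/3.6-.4) if x<396 else (170+(x-396)/3.6-.4,135+y/3.6-.4)
ct=lambda x,y:(310+x/3.3-.4,150+y/3.3-.4) if x<396 else (130+(x-396)/3.3-.4,155+y/3.3-.4)
P=dict(baretip=((660,158),(730,185)),posttop=((560,137),(587,188)),oppositetip=((468,91),(437,186)),sixtop=((216,135),(229,160)),sixhole=((206,188),(210,183)),
 tipfront=((484,184),(579,330)),slottop=((327,147),(354,159)),smalltop=((112,134),(107,165)))
for k,(a,b) in P.items(): print(k,*tri(S,cs(*a),T,ct(*b)))
print('base',onz(T,*ct(630,229),.026))
print('wax top',onz(T,294,251,.159),'bottle',onz(T,282,160,.22))
print('stand top corners',[onz(T,*ct(*p),.042) for p in((28,155),(25,232),(352,243))])
```

```text
baretip [0.553  0.1322 0.2177] 0.0004819953815788342
posttop [0.5506 0.2328 0.206 ] 0.0005104215875424835
oppositetip [0.5484 0.331  0.2217] 0.005172657602993586
sixtop [ 0.5976 -0.2149  0.1865] 0.000995145112747426
sixhole [ 0.5908 -0.213   0.1382] 0.006000917607454572
tipfront [0.4505 0.2306 0.2174] 0.00032039993258292513
slottop [ 0.5961 -0.298   0.21  ] 0.002435942274404438
smalltop [ 0.5981 -0.1317  0.1535] 0.00042119852420334584
base [0.5471 0.2295 0.026 ]
wax top [ 0.4694 -0.0166  0.159 ] bottle [0.6754 0.0174 0.22  ]
stand top corners [array([ 0.6265, -0.0827,  0.042 ]), array([ 0.5634, -0.0809,  0.042 ]), array([ 0.5611, -0.3422,  0.042 ])]
```

The measurements agree: the tree axis is at (0.551, 0.232), the bare tip at (0.553, 0.132, 0.218), and the six-hole template at (0.595, −0.214). I'll lift first and turn the tool so that its y lies along world x.

Request:
{"name": "play_rows", "arguments": {
  "commands": [
    [0, 0, -28, 0, 0, 6.76],
    [0, 0, -28, 0, 0, 6.76],
    [0, 0, -28, 0, 0, 6.76],
    [0, 0, -28, 0, 0, 6.76],
    [0, 0, -28, 0, 0, 6.76]
  ],
  "hand": 45
}}

```text
time: 0.62
tool_pos: [0.2379, 0.5776, 0.3644]
tool_rot: [-0.0, 0.474, 0.881, -0.0]
contact_force: [0.0, 0.2, -0.0]
gripper_width: 0.53
grasp_force: 0.0
```

Request:
{"name": "play_rows", "arguments": {
  "commands": [
    [0, 0, 0, 0, 0, 6.76],
    [0, 0, 0, 0, 0, 6.76],
    [0, 0, 0, 0, 0, 6.76],
    [0, 0, 0, 0, 0, 6.76],
    [0, 0, 0, 0, 0, 6.76]
  ]
}}

```text
time: 1.03
tool_pos: [0.238, 0.5778, 0.3631]
tool_rot: [0.0, 0.709, 0.705, -0.0]
contact_force: [0.1, 0.3, -0.1]
gripper_width: 0.528
grasp_force: 0.0
```

Request:
{"name": "play_rows", "arguments": {
  "commands": [
    [-28.7, 21, 0, 0, 0, 0],
    [-28.7, 21, 0, 0, 0, 0],
    [-28.7, 21, 0, 0, 0, 0],
    [-28.7, 21, 0, 0, 0, 0],
    [-28.7, 21, 0, 0, 0, 0]
  ]
}}

```text
time: 1.45
tool_pos: [0.3436, 0.433, 0.3632]
tool_rot: [0.0, 0.707, 0.707, -0.0]
contact_force: [0.3, 0.8, 0.1]
gripper_width: 0.524
grasp_force: 0.0
```

Request:
{"name": "play_rows", "arguments": {
  "commands": [
    [-28.7, 21, 0, 0, 0, 0],
    [-28.7, 21, 0, 0, 0, 0],
    [-28.7, 21, 0, 0, 0, 0],
    [-28.7, 21, 0, 0, 0, 0],
    [-28.7, 21, 0, 0, 0, 0]
  ]
}}

```text
time: 1.87
tool_pos: [0.4487, 0.2893, 0.3633]
tool_rot: [-0.0, 0.707, 0.707, 0.0]
contact_force: [0.7, 0.7, 0.3]
gripper_width: 0.525
grasp_force: 0.0
```

Request:
{"name": "play_rows", "arguments": {
  "commands": [
    [-28.7, 21, 0, 0, 0, 0],
    [-28.7, 21, 0, 0, 0, 0],
    [-28.7, 21, 0, 0, 0, 0],
    [-28.7, 21, 0, 0, 0, 0],
    [-28.7, 21, 0, 0, 0, 0]
  ]
}}

```text
time: 2.28
tool_pos: [0.5538, 0.1458, 0.3633]
tool_rot: [-0.0, 0.707, 0.707, 0.0]
contact_force: [0.4, 1.0, 0.6]
gripper_width: 0.527
grasp_force: 0.0
```

Request:
{"name": "play_rows", "arguments": {
  "commands": [
    [0, 0, 0, 0, 0, 0],
    [0, 0, 0, 0, 0, 0]
  ]
}}

```text
time: 2.45
tool_pos: [0.5536, 0.146, 0.3626]
tool_rot: [-0.001, 0.708, 0.706, -0.001]
contact_force: [-0.7, 0.1, -0.2]
gripper_width: 0.527
grasp_force: 0.0
```

Request:
{"name": "play_rows", "arguments": {
  "commands": [
    [0, 0, 30, 0, 0, 0],
    [0, 0, 30, 0, 0, 0],
    [0, 0, 30, 0, 0, 0],
    [0, 0, 30, 0, 0, 0],
    [0, 0, 30, 0, 0, 0]
  ]
}}

```text
time: 2.87
tool_pos: [0.5522, 0.1489, 0.2123]
tool_rot: [-0.0, 0.706, 0.708, 0.0]
contact_force: [0.8, 0.5, 0.6]
gripper_width: 0.528
grasp_force: 0.0
```

Request:
{"name": "play_rows", "arguments": {
  "commands": [
    [0, 0, 0, 0, 0, 0],
    [0, 0, 0, 0, 0, 0],
    [0, 0, 0, 0, 0, 0],
    [0, 0, 0, 0, 0, 0]
  ],
  "hand": 16
}}

```text
time: 3.2
tool_pos: [0.5545, 0.1481, 0.2168]
tool_rot: [0.001, 0.707, 0.707, 0.002]
contact_force: [-0.2, 0.2, 0.6]
gripper_width: 0.186
grasp_force: 0.0
```

Run:
```python
from h import *
S=grab('scene');T=grab('top')
r=lambda f,x,y,w,h,s:cv2.resize(f['image'][y:y+h,x:x+w,::-1],None,fx=s,fy=s,interpolation=cv2.INTER_CUBIC)
cv2.imwrite('pics/c3.png',np.hstack([r(S,170,135,110,110,3.6),r(T,130,155,110,110,3.6)]))
print(manip.state()['tool_pos'],manip.state()['joint_pos'])
```

```text
[0.55441448 0.14783519 0.21636451] [ 1.30878211e-01 -6.73593757e-02  1.74412254e+00  5.96926853e-05
  1.46027273e+00  1.30393303e-01]
```

View pics/c3.png

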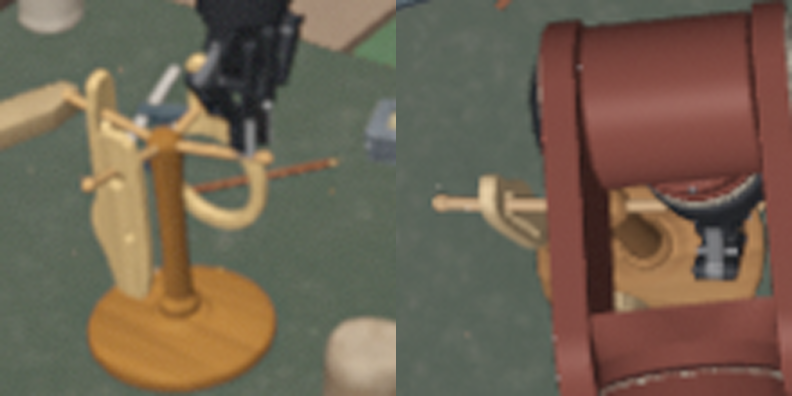

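The gripper straddles the bare arm near its tip, at scene crop (255,155). Next I'll sweep a 90° clockwise arc.

Request:
{"name": "play_rows", "arguments": {
  "commands": [
    [0.46, -8.8, 0, 0, 0, 6],
    [0.46, -8.8, 0, 0, 0, 6],
    [0.46, -8.8, 0, 0, 0, 6],
    [0.46, -8.8, 0, 0, 0, 6],
    [0.46, -8.8, 0, 0, 0, 6]
  ]
}}

```text
time: 3.72
tool_pos: [0.5115, 0.1588, 0.2153]
tool_rot: [0.001, 0.867, 0.498, 0.001]
contact_force: [-0.2, -0.1, 0.3]
gripper_width: 0.188
grasp_force: 0.0
```

Request:
{"name": "play_rows", "arguments": {
  "commands": [
    [0.46, -8.8, 0, 0, 0, 6],
    [0.46, -8.8, 0, 0, 0, 6],
    [0.46, -8.8, 0, 0, 0, 6],
    [0.46, -8.8, 0, 0, 0, 6],
    [0.46, -8.8, 0, 0, 0, 6]
  ]
}}

```text
time: 4.13
tool_pos: [0.4806, 0.1899, 0.2152]
tool_rot: [0.0, 0.967, 0.256, 0.001]
contact_force: [-0.3, 0.4, 1.5]
gripper_width: 0.189
grasp_force: 0.0
```

Request:
{"name": "play_rows", "arguments": {
  "commands": [
    [0.46, -8.8, 0, 0, 0, 6],
    [0.46, -8.8, 0, 0, 0, 6],
    [0.46, -8.8, 0, 0, 0, 6],
    [0.46, -8.8, 0, 0, 0, 6],
    [0.46, -8.8, 0, 0, 0, 6]
  ]
}}

```text
time: 4.55
tool_pos: [0.4693, 0.232, 0.2153]
tool_rot: [-0.0, 1.0, -0.003, 0.001]
contact_force: [-0.8, 0.1, 0.2]
gripper_width: 0.189
grasp_force: 0.6
```

Request:
{"name": "play_rows", "arguments": {
  "commands": [
    [0, 0, 0, 0, 0, 0],
    [0, 0, 0, 0, 0, 0]
  ]
}}

```text
time: 4.72
tool_pos: [0.4694, 0.2318, 0.2147]
tool_rot: [-0.0, 1.0, 0.002, 0.001]
contact_force: [0.4, -0.6, -0.5]
gripper_width: 0.186
grasp_force: 0.0
```

Request:
{"name": "play_rows", "arguments": {
  "commands": [
    [0, 0, 0, 0, 0, 0],
    [0, 0, 0, 0, 0, 0],
    [0, 0, 0, 0, 0, 0],
    [0, 0, 0, 0, 0, 0]
  ],
  "hand": 8
}}

```text
time: 5.05
tool_pos: [0.469, 0.2313, 0.2135]
tool_rot: [0.0, 1.0, 0.0, 0.0]
contact_force: [0.2, -0.3, 0.7]
gripper_width: 0.091
grasp_force: 0.0
```

Request:
{"name": "play_rows", "arguments": {
  "commands": [
    [0, 0, 0, 0, 0, 0],
    [0, 0, 0, 0, 0, 0],
    [0, 0, 0, 0, 0, 0],
    [0, 0, 0, 0, 0, 0]
  ],
  "hand": 40
}}

```text
time: 5.38
tool_pos: [0.4689, 0.2316, 0.2134]
tool_rot: [-0.0, 1.0, 0.0, -0.0]
contact_force: [-0.0, -0.6, -0.1]
gripper_width: 0.472
grasp_force: 0.0
```

Request:
{"name": "play_rows", "arguments": {
  "commands": [
    [0, 0, -30, 0, 0, 0],
    [0, 0, -30, 0, 0, 0],
    [0, 0, -30, 0, 0, 0],
    [0, 0, -30, 0, 0, 0],
    [0, 0, -30, 0, 0, 0]
  ]
}}

```text
time: 5.8
tool_pos: [0.4687, 0.2316, 0.3648]
tool_rot: [-0.0, 1.0, 0.0, 0.0]
contact_force: [0.4, -0.1, -0.5]
gripper_width: 0.464
grasp_force: 0.0
```

Request:
{"name": "play_rows", "arguments": {
  "commands": [
    [0, 0, 0, 0, 0, -7],
    [0, 0, 0, 0, 0, -7],
    [0, 0, 0, 0, 0, -7],
    [0, 0, 0, 0, 0, -7],
    [0, 0, 0, 0, 0, -7]
  ]
}}

```text
time: 6.22
tool_pos: [0.4689, 0.2316, 0.3634]
tool_rot: [-0.0, 0.953, 0.304, 0.0]
contact_force: [-0.1, -0.5, 0.1]
gripper_width: 0.468
grasp_force: 0.0
```

Request:
{"name": "play_rows", "arguments": {
  "commands": [
    [0, 0, 0, 0, 0, -7],
    [0, 0, 0, 0, 0, -7],
    [0, 0, 0, 0, 0, -7],
    [0, 0, 0, 0, 0, -7],
    [0, 0, 0, 0, 0, -7]
  ]
}}

```text
time: 6.63
tool_pos: [0.4689, 0.2316, 0.3633]
tool_rot: [-0.0, 0.817, 0.576, -0.0]
contact_force: [0.4, -0.4, 0.4]
gripper_width: 0.464
grasp_force: 0.0
```

Request:
{"name": "play_rows", "arguments": {
  "commands": [
    [0, 0, 0, 0, 0, -7],
    [0, 0, 0, 0, 0, -7],
    [0, 0, 0, 0, 0, -6],
    [0, 0, 0, 0, 0, 0]
  ]
}}

```text
time: 6.97
tool_pos: [0.4689, 0.2316, 0.3633]
tool_rot: [-0.0, 0.706, 0.708, -0.0]
contact_force: [0.4, 0.3, -0.2]
gripper_width: 0.469
grasp_force: 0.0
```

Request:
{"name": "play_rows", "arguments": {
  "commands": [
    [-29.7, 8.4, 0, 0, 0, 0],
    [-29.7, 8.4, 0, 0, 0, 0],
    [-29.7, 8.4, 0, 0, 0, 0],
    [-29.7, 8.4, 0, 0, 0, 0],
    [-29.7, 8.4, 0, 0, 0, 0]
  ]
}}

```text
time: 7.38
tool_pos: [0.5111, 0.0818, 0.3635]
tool_rot: [0.0, 0.708, 0.706, 0.0]
contact_force: [-0.0, 0.7, -0.1]
gripper_width: 0.469
grasp_force: 0.0
```

Request:
{"name": "play_rows", "arguments": {
  "commands": [
    [-29.7, 8.4, 0, 0, 0, 0],
    [-29.7, 8.4, 0, 0, 0, 0],
    [-29.7, 8.4, 0, 0, 0, 0],
    [-29.7, 8.4, 0, 0, 0, 0],
    [-29.7, 8.4, 0, 0, 0, 0]
  ]
}}

```text
time: 7.8
tool_pos: [0.5532, -0.0669, 0.3635]
tool_rot: [0.0, 0.708, 0.706, 0.0]
contact_force: [1.0, -0.0, 1.1]
gripper_width: 0.465
grasp_force: 0.0
```

Request:
{"name": "play_rows", "arguments": {
  "commands": [
    [-29.7, 8.4, 0, 0, 0, 0],
    [-29.7, 8.4, 0, 0, 0, 0],
    [-29.7, 8.4, 0, 0, 0, 0],
    [-29.7, 8.4, 0, 0, 0, 0],
    [-29.7, 8.4, 0, 0, 0, 0]
  ]
}}

```text
time: 8.22
tool_pos: [0.5952, -0.2154, 0.3633]
tool_rot: [-0.0, 0.708, 0.706, 0.0]
contact_force: [0.2, 0.2, 0.7]
gripper_width: 0.468
grasp_force: 0.0
```

Run:
```python
from h import *
S=grab('scene','s4');T=grab('top','t4')
r=lambda f,x,y,w,h,s:cv2.resize(f['image'][y:y+h,x:x+w,::-1],None,fx=s,fy=s,interpolation=cv2.INTER_CUBIC)
cv2.imwrite('pics/c4.png',np.hstack([np.vstack([r(S,170,140,80,60,5),r(S,310,205,80,60,5)]),r(T,135,160,100,120,4)[:,:400][:480]] if 0 else [np.vstack([r(S,170,140,80,60,5),r(S,310,205,80,60,5)]),np.vstack([r(T,150,165,80,60,5),r(T,150,205,80,60,5)])]))
print(manip.state()['tool_pos'])
```

```text
[ 0.5951264  -0.21770145  0.36194424]
```

View pics/c4.png

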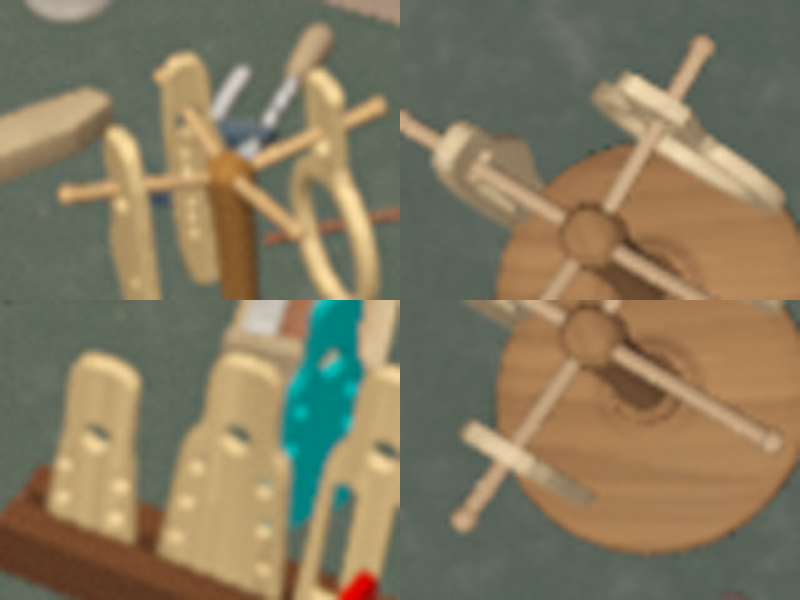

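The tree turned only about 30°: the bare tip is at top (224,232.6), so the fingers held it too shallowly and slipped off. The picked-out template is clear at scene (357,232). I'll go back and repeat the turn with a deeper grip.

Run:
```python
from h import *
T=imaging.grab_frame('top')
a=onz(T,224,232.6,.221);b=onz(T,188.6,211.7,.215);o=onz(T,150+(463-400)/5-.4,205+220/5-.4,.221);q=onz(T,150+(702-400)/5-.4,165+46/5-.4,.221)
print(a,b,o,q,(o+q)/2,np.degrees(np.arctan2(*(a-(o+q)/2)[1::-1])))
```

```text
[0.50182958 0.14502997 0.221     ] [0.54877396 0.22874437 0.215     ] [0.46239538 0.28191869 0.221     ] [0.63783316 0.18326855 0.221     ] [0.55011427 0.23259362 0.221     ] -118.87339039907138
```

Request:
{"name": "play_rows", "arguments": {
  "commands": [
    [31, -7.3, 0, 0, 0, 0],
    [31, -7.3, 0, 0, 0, 0],
    [31, -7.3, 0, 0, 0, 0],
    [31, -7.3, 0, 0, 0, 0],
    [31, -7.3, 0, 0, 0, 0]
  ]
}}

```text
time: 8.78
tool_pos: [0.5575, -0.0564, 0.3637]
tool_rot: [0.0, 0.707, 0.707, 0.0]
contact_force: [-0.1, -0.6, 0.6]
gripper_width: 0.466
grasp_force: 0.0
```

Request:
{"name": "play_rows", "arguments": {
  "commands": [
    [31, -7.3, 0, 0, 0, 0],
    [31, -7.3, 0, 0, 0, 0],
    [31, -7.3, 0, 0, 0, 0],
    [31, -7.3, 0, 0, 0, 0],
    [31, -7.3, 0, 0, 0, 0]
  ]
}}

```text
time: 9.2
tool_pos: [0.5206, 0.0985, 0.3638]
tool_rot: [0.0, 0.707, 0.707, 0.0]
contact_force: [0.5, -0.4, -0.4]
gripper_width: 0.468
grasp_force: 0.0
```

Request:
{"name": "play_rows", "arguments": {
  "commands": [
    [31, -7.3, 0, 0, 0, 0],
    [31, -7.3, 0, 0, 0, 0],
    [0, 0, 0, 0, 0, 0]
  ]
}}

```text
time: 9.45
tool_pos: [0.5051, 0.1632, 0.3639]
tool_rot: [-0.001, 0.705, 0.709, 0.001]
contact_force: [-0.3, 0.1, 0.5]
gripper_width: 0.468
grasp_force: 0.0
```

Request:
{"name": "play_rows", "arguments": {
  "commands": [
    [0, 0, 0, 0, 0, 5.8],
    [0, 0, 0, 0, 0, 5.8],
    [0, 0, 0, 0, 0, 5.8],
    [0, 0, 0, 0, 0, 5.8],
    [0, 0, 0, 0, 0, 5.8]
  ]
}}

```text
time: 9.87
tool_pos: [0.5067, 0.1585, 0.3636]
tool_rot: [-0.0, 0.863, 0.505, 0.0]
contact_force: [-0.4, -0.2, 0.3]
gripper_width: 0.466
grasp_force: 0.0
```

Request:
{"name": "play_rows", "arguments": {
  "commands": [
    [0, 0, 0, 0, 0, 0],
    [0, 0, 0, 0, 0, 0]
  ]
}}

```text
time: 10.03
tool_pos: [0.5069, 0.1583, 0.3636]
tool_rot: [0.0, 0.861, 0.509, 0.0]
contact_force: [-0.2, 0.0, 0.8]
gripper_width: 0.471
grasp_force: 0.0
```

Request:
{"name": "play_rows", "arguments": {
  "commands": [
    [-3, 0, 34, 0, 0, 0],
    [0, 0, 34, 0, 0, 0],
    [0, 0, 34, 0, 0, 0],
    [0, 0, 34, 0, 0, 0],
    [0, 0, 33, 0, 0, 0]
  ]
}}

```text
time: 10.45
tool_pos: [0.5054, 0.1555, 0.1929]
tool_rot: [0.0, 0.861, 0.508, 0.0]
contact_force: [1.1, 0.1, 0.1]
gripper_width: 0.467
grasp_force: 0.0
```

Request:
{"name": "play_rows", "arguments": {
  "commands": [
    [0, 0, 0, 0, 0, 0],
    [0, 0, 0, 0, 0, 0],
    [0, 0, 0, 0, 0, 0],
    [0, 0, 0, 0, 0, 0]
  ],
  "hand": 18
}}

```text
time: 10.78
tool_pos: [0.5077, 0.1558, 0.198]
tool_rot: [0.001, 0.861, 0.508, 0.003]
contact_force: [-0.5, 0.6, 0.5]
gripper_width: 0.211
grasp_force: 0.0
```

Request:
{"name": "play_rows", "arguments": {
  "commands": [
    [0.5, -9.3, 0, 0, 0, 6.1],
    [0.5, -9.3, 0, 0, 0, 6.1],
    [0.5, -9.3, 0, 0, 0, 6.1],
    [0.5, -9.3, 0, 0, 0, 6.1],
    [0.5, -9.3, 0, 0, 0, 6.1]
  ]
}}

```text
time: 11.2
tool_pos: [0.4743, 0.188, 0.1978]
tool_rot: [0.0, 0.965, 0.261, 0.003]
contact_force: [0.9, -0.1, 0.7]
gripper_width: 0.212
grasp_force: 0.3
```

Request:
{"name": "play_rows", "arguments": {
  "commands": [
    [0.5, -9.3, 0, 0, 0, 6.1],
    [0.5, -9.3, 0, 0, 0, 6.1],
    [0.5, -9.3, 0, 0, 0, 6.1],
    [0.5, -9.3, 0, 0, 0, 6.1],
    [0.5, -9.3, 0, 0, 0, 6.1]
  ]
}}

```text
time: 11.62
tool_pos: [0.4621, 0.2328, 0.1977]
tool_rot: [-0.001, 1.0, -0.002, 0.002]
contact_force: [-0.4, -0.5, -0.4]
gripper_width: 0.21
grasp_force: 0.3
```

Request:
{"name": "play_rows", "arguments": {
  "commands": [
    [0, 0, 0, 0, 0, 0],
    [0, 0, 0, 0, 0, 0],
    [0, 0, 0, 0, 0, 0],
    [0, 0, 0, 0, 0, 0],
    [0, 0, 0, 0, 0, 0]
  ],
  "hand": 6
}}

```text
time: 12.03
tool_pos: [0.4621, 0.2325, 0.1976]
tool_rot: [-0.001, 1.0, 0.001, 0.002]
contact_force: [-1.9, 1.3, 6.3]
gripper_width: 0.079
grasp_force: 35.1
```

Run:
```python
from h import *
S=grab('scene','s5')
s=manip.state();print(s['tool_pos'],s['gripper_width']*85.4,s['grasp_force'])
cv2.imwrite('pics/c5.png',cv2.resize(S['image'][140:240,160:270,::-1],None,fx=5,fy=5,interpolation=cv2.INTER_CUBIC))
```

```text
[0.46209268 0.23253617 0.19758961] 6.486762815324999 35.151396095752716
```

View pics/c5.png

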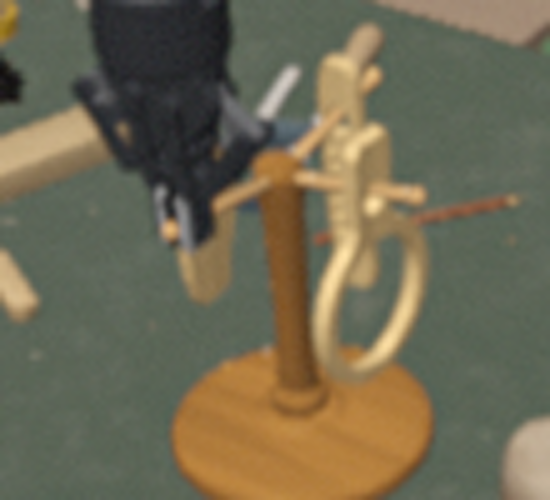

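The bare arm is now gripped between the fingers with its ball poking out toward the robot at crop (168,230), and the grip force confirms it. I'll release, lift and go to the stand.

Request:
{"name": "play_rows", "arguments": {
  "commands": [
    [0, 0, 0, 0, 0, 0],
    [0, 0, 0, 0, 0, 0],
    [0, 0, 0, 0, 0, 0],
    [0, 0, 0, 0, 0, 0]
  ],
  "hand": 40
}}

```text
time: 12.42
tool_pos: [0.4608, 0.2317, 0.1942]
tool_rot: [0.0, 1.0, 0.0, -0.0]
contact_force: [-0.0, 0.7, -0.4]
gripper_width: 0.471
grasp_force: 0.0
```

Request:
{"name": "play_rows", "arguments": {
  "commands": [
    [0, 0, -20, 0, 0, 0],
    [0, 0, -37, 0, 0, 0],
    [0, 0, -37, 0, 0, 0],
    [0, 0, -37, 0, 0, 0],
    [0, 0, -37, 0, 0, 0]
  ]
}}

```text
time: 12.83
tool_pos: [0.4605, 0.2317, 0.3637]
tool_rot: [0.0, 1.0, 0.0, -0.0]
contact_force: [1.1, 0.1, 0.3]
gripper_width: 0.466
grasp_force: 0.0
```

Request:
{"name": "play_rows", "arguments": {
  "commands": [
    [0, 0, 0, 0, 0, -7],
    [0, 0, 0, 0, 0, -7],
    [0, 0, 0, 0, 0, -7],
    [0, 0, 0, 0, 0, -7],
    [0, 0, 0, 0, 0, -7]
  ]
}}

```text
time: 13.25
tool_pos: [0.4608, 0.2319, 0.3621]
tool_rot: [0.0, 0.953, 0.304, -0.0]
contact_force: [1.0, 0.5, -0.6]
gripper_width: 0.471
grasp_force: 0.0
```

Request:
{"name": "play_rows", "arguments": {
  "commands": [
    [0, 0, 0, 0, 0, -7],
    [0, 0, 0, 0, 0, -7],
    [0, 0, 0, 0, 0, -7],
    [0, 0, 0, 0, 0, -7],
    [0, 0, 0, 0, 0, -7]
  ]
}}

```text
time: 13.67
tool_pos: [0.4608, 0.2318, 0.362]
tool_rot: [-0.0, 0.817, 0.576, -0.0]
contact_force: [0.2, 0.1, 0.0]
gripper_width: 0.465
grasp_force: 0.0
```

Request:
{"name": "play_rows", "arguments": {
  "commands": [
    [0, 0, 0, 0, 0, -7],
    [0, 0, 0, 0, 0, -7],
    [0, 0, 0, 0, 0, -6],
    [0, 0, 0, 0, 0, 0]
  ]
}}

```text
time: 14.0
tool_pos: [0.4608, 0.2318, 0.362]
tool_rot: [-0.0, 0.706, 0.708, -0.0]
contact_force: [0.1, -0.6, 0.9]
gripper_width: 0.474
grasp_force: 0.0
```

Request:
{"name": "play_rows", "arguments": {
  "commands": [
    [-29.7, 8.9, 0, 0, 0, 0],
    [-29.7, 8.9, 0, 0, 0, 0],
    [-29.7, 8.9, 0, 0, 0, 0],
    [-29.7, 8.9, 0, 0, 0, 0],
    [-29.7, 8.9, 0, 0, 0, 0]
  ]
}}

```text
time: 14.42
tool_pos: [0.5055, 0.0821, 0.3623]
tool_rot: [0.0, 0.708, 0.706, -0.0]
contact_force: [0.7, 0.5, -0.5]
gripper_width: 0.47
grasp_force: 0.0
```

Request:
{"name": "play_rows", "arguments": {
  "commands": [
    [-29.7, 8.9, 0, 0, 0, 0],
    [-29.7, 8.9, 0, 0, 0, 0],
    [-29.7, 8.9, 0, 0, 0, 0],
    [-29.7, 8.9, 0, 0, 0, 0],
    [-29.7, 8.9, 0, 0, 0, 0]
  ]
}}

```text
time: 14.83
tool_pos: [0.55, -0.0666, 0.3622]
tool_rot: [-0.0, 0.708, 0.706, -0.0]
contact_force: [0.1, 0.5, -0.2]
gripper_width: 0.469
grasp_force: 0.0
```

Request:
{"name": "play_rows", "arguments": {
  "commands": [
    [-29.7, 8.9, 0, 0, 0, 0],
    [-29.7, 8.9, 0, 0, 0, 0],
    [-29.7, 8.9, 0, 0, 0, 0],
    [-29.7, 8.9, 0, 0, 0, 0],
    [-29.7, 8.9, 0, 0, 0, 0]
  ]
}}

```text
time: 15.25
tool_pos: [0.5945, -0.2151, 0.362]
tool_rot: [-0.0, 0.708, 0.706, -0.0]
contact_force: [0.6, 0.1, 0.1]
gripper_width: 0.467
grasp_force: 0.0
```

Request:
{"name": "play_rows", "arguments": {
  "commands": [
    [0, 0, 0, 0, 0, 0],
    [0, 0, 0, 0, 0, 0],
    [0, 0, 0, 0, 0, 0]
  ]
}}

```text
time: 15.5
tool_pos: [0.5943, -0.2132, 0.362]
tool_rot: [-0.0, 0.708, 0.707, 0.0]
contact_force: [-0.0, 0.5, -0.3]
gripper_width: 0.467
grasp_force: 0.0
```

Run:
```python
from h import *
S=grab('scene','s6');T=grab('top','t6')
print(manip.state()['tool_pos'])
r=lambda f,x,y,w,h,s:cv2.resize(f['image'][y:y+h,x:x+w,::-1],None,fx=s,fy=s,interpolation=cv2.INTER_CUBIC)
cv2.imwrite('pics/c6.png',np.hstack([np.vstack([r(S,170,150,80,60,5),r(S,310,205,80,60,5)]),r(T,150,170,80,120,5)]))
```

```text
[ 0.59429776 -0.21243851  0.36262729]
```

View pics/c6.png

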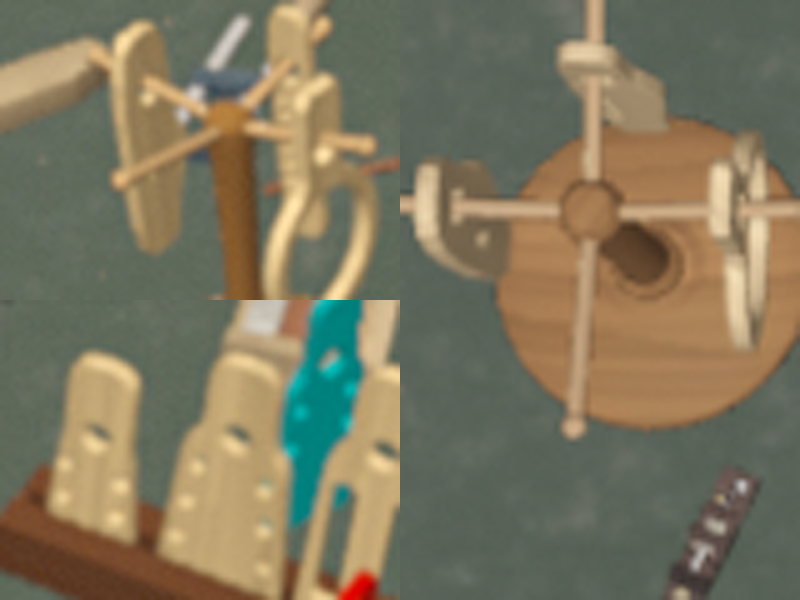

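The bare arm now points at the front. Its tip is at top (184.2,255) and scene (193.8,185.6), and the post top is at top (188,212). I'll compute the direction and the tip position.

Run:
```python
from h import *
np.set_printoptions(precision=4,suppress=True)
S=imaging.grab_frame('scene');T=imaging.grab_frame('top')
t,e=tri(S,(193.8,185.6),T,(184.2,255.0));print('tip',t,e,onz(T,184.2,255,.221))
a,e=tri(S,(170+373/5-.4,150+145/5-.4),T,(229.9,211.4));print('y- tip',a,e)
print('left tip?',onz(T,150+590/5-80-.4,170,.221))
print('proj tip expected if 0',proj(T,[.445,.2325,.221]),proj(S,[.445,.2325,.221]), proj(T,[.55,.2325,.215]))
print('six top corners proj',proj(T,[.597,-.214,.192]))
# edges of the six template's stub top & width in the top view: centroid of pale mask near it
for f,n,(x,y,w,h) in((S,'s',(338,225,40,60)),):
    pass
```

```text
tip [0.45   0.2319 0.2177] 0.0016625520031793913 [0.4492 0.2319 0.221 ]
y- tip [0.5532 0.1317 0.2171] 0.005821212013271757
left tip? [0.6455 0.2354 0.221 ]
proj tip expected if 0 [183.8153 256.8662] [192.0809 185.4001] [186.9875 211.1327]
six top corners proj [379.2867 197.7625]
```

Request:
{"name": "play_rows", "arguments": {
  "commands": [
    [-1, 1.5, 38, 0, 0, 0],
    [0, 0, 38, 0, 0, 0],
    [0, 0, 38, 0, 0, 0],
    [0, 0, 38, 0, 0, 0],
    [0, 0, 20, 0, 0, 0]
  ]
}}

```text
time: 16.12
tool_pos: [0.5936, -0.2124, 0.1849]
tool_rot: [-0.003, 0.707, 0.707, -0.001]
contact_force: [-0.7, 0.4, -0.2]
gripper_width: 0.466
grasp_force: 0.0
```

Request:
{"name": "play_rows", "arguments": {
  "commands": [
    [0, 0, 16, 0, 0, 0],
    [0, 0, 0, 0, 0, 0],
    [0, 0, 0, 0, 0, 0],
    [0, 0, 0, 0, 0, 0]
  ]
}}

```text
time: 16.45
tool_pos: [0.5968, -0.2144, 0.1765]
tool_rot: [0.001, 0.707, 0.707, 0.0]
contact_force: [0.3, -0.6, 0.9]
gripper_width: 0.469
grasp_force: 0.0
```

Request:
{"name": "play_rows", "arguments": {
  "commands": [
    [0, 0, 0, 0, 0, 0],
    [0, 0, 0, 0, 0, 0],
    [0, 0, 0, 0, 0, 0],
    [0, 0, 0, 0, 0, 0],
    [0, 0, 0, 0, 0, 0]
  ],
  "hand": 0
}}

```text
time: 16.87
tool_pos: [0.5969, -0.215, 0.1766]
tool_rot: [0.002, 0.707, 0.707, 0.001]
contact_force: [-0.9, 0.4, 6.9]
gripper_width: 0.08
grasp_force: 62.4
```

Request:
{"name": "play_rows", "arguments": {
  "commands": [
    [0, 0, 0, 0, 0, 0],
    [0, 0, 0, 0, 0, 0]
  ]
}}

```text
time: 17.03
tool_pos: [0.5969, -0.215, 0.1765]
tool_rot: [0.002, 0.707, 0.707, 0.001]
contact_force: [-0.5, 0.5, 6.0]
gripper_width: 0.076
grasp_force: 62.4
```

Request:
{"name": "play_rows", "arguments": {
  "commands": [
    [0, 0, -8, 0, 0, 0],
    [0, 0, -12, 0, 0, 0],
    [0, 0, -20, 0, 0, 0],
    [0, 0, -28, 0, 0, 0],
    [0, 0, -32, 0, 0, 0]
  ]
}}

```text
time: 17.45
tool_pos: [0.5947, -0.2139, 0.2738]
tool_rot: [-0.002, 0.707, 0.707, -0.001]
contact_force: [0.1, 0.2, 0.2]
gripper_width: 0.082
grasp_force: 61.5
```

Request:
{"name": "play_rows", "arguments": {
  "commands": [
    [0, 0, -32, 0, 0, 0],
    [0, 0, -32, 0, 0, 0],
    [0, 0, -30, 0, 0, 0],
    [0, 0, -20, 0, 0, 0],
    [0, 0, -10, 0, 0, 0]
  ]
}}

```text
time: 17.87
tool_pos: [0.5964, -0.2147, 0.4036]
tool_rot: [0.003, 0.707, 0.707, 0.001]
contact_force: [-0.2, -1.1, 0.2]
gripper_width: 0.08
grasp_force: 61.5
```

Request:
{"name": "play_rows", "arguments": {
  "commands": [
    [12, -5, 0, 0, 0, 0],
    [24, -10, 0, 0, 0, 0],
    [30, -12, 0, 0, 0, 0],
    [30, -12, 0, 0, 0, 0],
    [30, -12, 0, 0, 0, 0]
  ]
}}

```text
time: 18.28
tool_pos: [0.5431, -0.0865, 0.3954]
tool_rot: [-0.002, 0.707, 0.707, -0.001]
contact_force: [1.5, 0.7, 0.2]
gripper_width: 0.082
grasp_force: 61.5
```

Request:
{"name": "play_rows", "arguments": {
  "commands": [
    [30, -12, 0, 0, 0, 0],
    [30, -12, 0, 0, 0, 0],
    [30, -12, 0, 0, 0, 0],
    [30, -12, 0, 0, 0, 0],
    [30, -12, 0, 0, 0, 0]
  ]
}}

```text
time: 18.7
tool_pos: [0.4827, 0.0634, 0.3957]
tool_rot: [-0.002, 0.707, 0.707, -0.001]
contact_force: [0.7, 0.6, 0.1]
gripper_width: 0.075
grasp_force: 61.5
```

Request:
{"name": "play_rows", "arguments": {
  "commands": [
    [30, -12, 0, 0, 0, 0],
    [30, -12, 0, 0, 0, 0],
    [30, -12, 0, 0, 0, 0],
    [30, -12, 0, 0, 0, 0],
    [30, -12, 0, 0, 0, 0]
  ]
}}

```text
time: 19.12
tool_pos: [0.4226, 0.213, 0.3958]
tool_rot: [-0.001, 0.707, 0.707, -0.002]
contact_force: [1.0, 1.0, -0.4]
gripper_width: 0.076
grasp_force: 61.5
```

Request:
{"name": "play_rows", "arguments": {
  "commands": [
    [21, -11, 0, 0, 0, 0],
    [0, 0, 0, 0, 0, 0],
    [0, 0, 0, 0, 0, 0],
    [0, 0, 0, 0, 0, 0]
  ]
}}

```text
time: 19.45
tool_pos: [0.4132, 0.2322, 0.3967]
tool_rot: [-0.0, 0.707, 0.707, -0.001]
contact_force: [-0.2, -0.0, -1.1]
gripper_width: 0.078
grasp_force: 61.5
```

Request:
{"name": "play_rows", "arguments": {
  "commands": [
    [0, 0, 20, 0, 0, 0],
    [0, 0, 32, 0, 0, 0],
    [0, 0, 32, 0, 0, 0],
    [0, 0, 30, 0, 0, 0],
    [0, 0, 18, 0, 0, 0]
  ]
}}

```text
time: 19.87
tool_pos: [0.4125, 0.2307, 0.2615]
tool_rot: [-0.001, 0.708, 0.706, -0.003]
contact_force: [-0.6, -0.2, -0.6]
gripper_width: 0.077
grasp_force: 61.5
```

Request:
{"name": "play_rows", "arguments": {
  "commands": [
    [0, 0, 8, 0, 0, 0],
    [0, 0, 0, 0, 0, 0],
    [0, 0, 0, 0, 0, 0],
    [0, 0, 0, 0, 0, 0],
    [0, 0, 0, 0, 0, 0]
  ]
}}

```text
time: 20.28
tool_pos: [0.4149, 0.2327, 0.2606]
tool_rot: [0.001, 0.707, 0.707, 0.002]
contact_force: [0.5, -0.2, -1.2]
gripper_width: 0.082
grasp_force: 61.5
```

Run:
```python
from h import *
S=grab('scene','s7');T=grab('top','t7')
p=manip.state()['tool_pos'];print(p)
print('tip S,T',proj(S,[.45,.232,.2205]),proj(T,[.45,.232,.2205]),'hole S,T',proj(S,p-[0,0,.0355]),proj(T,p-[0,0,.0355]))
r=lambda f,x,y,w,h,s:cv2.resize(f['image'][y:y+h,x:x+w,::-1],None,fx=s,fy=s,interpolation=cv2.INTER_CUBIC)
cv2.imwrite('pics/c7.png',np.hstack([r(S,155,145,80,100,5),r(T,145,200,80,100,5)]))
```

```text
[0.4145395  0.23274314 0.26009674]
tip S,T [193.3662524  184.75062728] [184.21209759 254.65292416] hole S,T [184.85201868 189.5672345 ] [182.59002509 270.49479763]
```

View pics/c7.png

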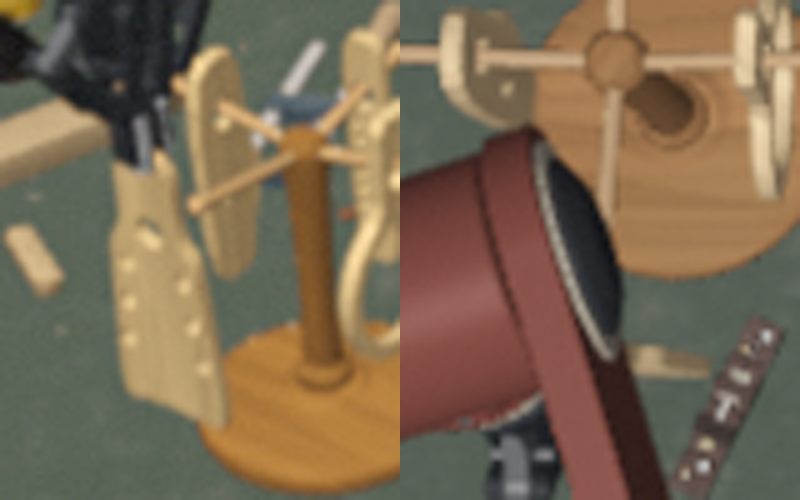

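In the last crop the hole is at scene (184.8,191.0) and the tip at (193.4,185.8). Both are about 1 px below their predictions, so laterally they match and the hole is about 4 mm too high. I'll lower it 4 mm and thread it on.

Request:
{"name": "play_rows", "arguments": {
  "commands": [
    [0, 0, 4, 0, 0, 0],
    [0, 0, 0, 0, 0, 0],
    [0, 6, 0, 0, 0, 0],
    [0, 7, 0, 0, 0, 0],
    [0, 7, 0, 0, 0, 0]
  ]
}}

```text
time: 20.8
tool_pos: [0.4346, 0.2325, 0.2544]
tool_rot: [0.0, 0.707, 0.707, 0.0]
contact_force: [-1.0, -0.2, -1.3]
gripper_width: 0.08
grasp_force: 61.5
```

Request:
{"name": "play_rows", "arguments": {
  "commands": [
    [0, 6, 0, 0, 0, 0],
    [0, 6, 0, 0, 0, 0],
    [0, 5, 0, 0, 0, 0],
    [0, 0, 0, 0, 0, 0]
  ]
}}

```text
time: 21.13
tool_pos: [0.4518, 0.2324, 0.2543]
tool_rot: [0.0, 0.707, 0.707, -0.0]
contact_force: [-0.6, -0.3, -1.2]
gripper_width: 0.074
grasp_force: 61.5
```

Request:
{"name": "play_rows", "arguments": {
  "commands": [
    [0, 6, 0.5, 0, 0, 0],
    [0, 6, 1, 0, 0, 0],
    [0, 6, 1, 0, 0, 0],
    [0, 6, 1, 0, 0, 0],
    [0, 6, 1, 0, 0, 0]
  ]
}}

```text
time: 21.55
tool_pos: [0.4814, 0.2325, 0.2497]
tool_rot: [-0.0, 0.707, 0.707, -0.0]
contact_force: [0.1, 0.6, -0.4]
gripper_width: 0.076
grasp_force: 61.5
```

Request:
{"name": "play_rows", "arguments": {
  "commands": [
    [0, 5, 1, 0, 0, 0],
    [0, 0, 0, 0, 0, 0],
    [0, 0, 0, 0, 0, 0]
  ]
}}

```text
time: 21.8
tool_pos: [0.4859, 0.2325, 0.2486]
tool_rot: [-0.0, 0.707, 0.707, -0.0]
contact_force: [0.5, -0.1, -0.8]
gripper_width: 0.077
grasp_force: 61.5
```

Run:
```python
from h import *
S=grab('scene','s8')
s=manip.state();print(s['tool_pos'],s['contact_force'])
cv2.imwrite('pics/c8.png',cv2.resize(S['image'][140:240,150:260,::-1],None,fx=5,fy=5,interpolation=cv2.INTER_CUBIC))
```

```text
[0.48578062 0.23251468 0.24876801] [ 0.63227618  0.82911762 -1.82594103]
```

View pics/c8.png

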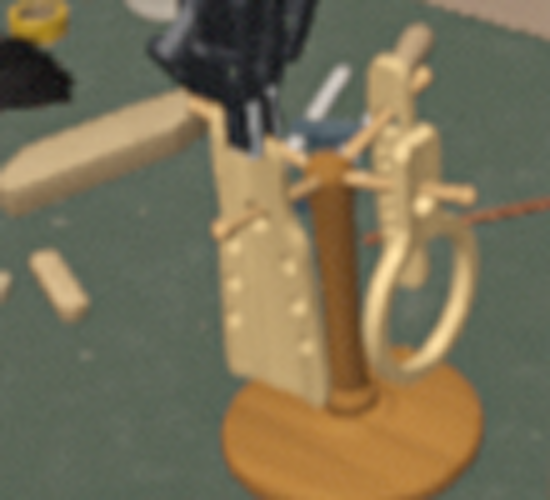

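The bare arm passes through the hanging hole: the ball pokes out at crop (222,230) and the arm continues to the post behind the plate. I'll lower it onto the arm.

Request:
{"name": "play_rows", "arguments": {
  "commands": [
    [0, 0, 1, 0, 0, 0],
    [0, 0, 1, 0, 0, 0],
    [0, 0, 1, 0, 0, 0],
    [0, 0, 0, 0, 0, 0],
    [0, 0, 0, 0, 0, 0]
  ]
}}

```text
time: 22.27
tool_pos: [0.4857, 0.2325, 0.2458]
tool_rot: [-0.0, 0.707, 0.707, -0.0]
contact_force: [-0.5, -0.7, -0.9]
gripper_width: 0.077
grasp_force: 61.5
```

Request:
{"name": "play_rows", "arguments": {
  "commands": [
    [0, 0, 0.5, 0, 0, 0],
    [0, 0, 0.5, 0, 0, 0],
    [0, 0, 0, 0, 0, 0],
    [0, 0, 0, 0, 0, 0]
  ]
}}

```text
time: 22.6
tool_pos: [0.486, 0.2326, 0.2452]
tool_rot: [0.0, 0.707, 0.707, 0.0]
contact_force: [0.6, -0.2, 0.5]
gripper_width: 0.078
grasp_force: 61.6
```

Request:
{"name": "play_rows", "arguments": {
  "commands": [
    [0, 0, 0.5, 0, 0, 0],
    [0, 0, 0, 0, 0, 0],
    [0, 0, 0, 0, 0, 0]
  ]
}}

```text
time: 22.85
tool_pos: [0.4861, 0.2326, 0.245]
tool_rot: [0.0, 0.707, 0.707, 0.0]
contact_force: [1.0, 0.0, 2.1]
gripper_width: 0.077
grasp_force: 61.9
```

Request:
{"name": "play_rows", "arguments": {
  "commands": [
    [0, 0, 0, 0, 0, 0],
    [0, 0, 0, 0, 0, 0],
    [0, 0, 0, 0, 0, 0]
  ],
  "hand": 14
}}

```text
time: 23.1
tool_pos: [0.4856, 0.2325, 0.244]
tool_rot: [-0.0, 0.707, 0.707, -0.0]
contact_force: [0.9, 0.4, 0.1]
gripper_width: 0.164
grasp_force: 0.0
```

Request:
{"name": "play_rows", "arguments": {
  "commands": [
    [0, 0, 0, 0, 0, 0],
    [0, 0, 0, 0, 0, 0],
    [0, 0, 0, 0, 0, 0],
    [0, 0, 0, 0, 0, 0],
    [0, 0, 0, 0, 0, 0]
  ],
  "hand": 36
}}

```text
time: 23.52
tool_pos: [0.4858, 0.2325, 0.2444]
tool_rot: [-0.0, 0.707, 0.707, -0.0]
contact_force: [0.2, 0.7, -0.0]
gripper_width: 0.419
grasp_force: 0.0
```

Request:
{"name": "play_rows", "arguments": {
  "commands": [
    [0, 0, -8, 0, 0, 0],
    [0, 0, -16, 0, 0, 0],
    [0, 0, -25, 0, 0, 0],
    [0, 0, -30, 0, 0, 0],
    [0, 0, -30, 0, 0, 0]
  ]
}}

```text
time: 23.93
tool_pos: [0.4854, 0.2324, 0.3547]
tool_rot: [-0.0, 0.707, 0.707, -0.0]
contact_force: [-0.2, 0.1, 0.5]
gripper_width: 0.423
grasp_force: 0.0
```

Request:
{"name": "play_rows", "arguments": {
  "commands": [
    [30, -10, 0, 0, 0, 0],
    [30, -10, 0, 0, 0, 0],
    [30, -10, 0, 0, 0, 0],
    [30, -10, 0, 0, 0, 0],
    [30, -10, 0, 0, 0, 0]
  ]
}}

```text
time: 24.35
tool_pos: [0.4352, 0.3838, 0.3544]
tool_rot: [0.0, 0.707, 0.707, 0.001]
contact_force: [0.3, -0.6, -0.1]
gripper_width: 0.421
grasp_force: 0.0
```

Request:
{"name": "play_rows", "arguments": {
  "commands": [
    [30, 0, 0, 0, 0, 0],
    [20, 0, 0, 0, 0, 0],
    [0, 0, 0, 0, 0, 0],
    [0, 0, 0, 0, 0, 0],
    [0, 0, 0, 0, 0, 0]
  ]
}}

```text
time: 24.77
tool_pos: [0.4359, 0.4321, 0.3537]
tool_rot: [0.0, 0.707, 0.707, -0.0]
contact_force: [-0.8, -0.5, -0.4]
gripper_width: 0.422
grasp_force: 0.0
```

Run:
```python
from h import *
S=grab('scene','s9');a=S['image'][150:235,165:250].astype(int)
b=grab('scene','s10')['image'][150:235,165:250].astype(int)
print('motion',(abs(a-b).max(2)>25).sum(), manip.state()['tool_pos'])
# compare with the gripped view: plate region difference
c=cv2.imread('pics/s8.png')[:,:,::-1][150:235,165:250].astype(int)
d=abs(a-c).max(2)>40; ys,xs=np.nonzero(d); print(d.sum(),d[25:].sum())
# pale silhouette columns of the hung plate in both
for n,i in(('gripped',c),('now',a)):
    m=((i[...,0]>150)&(i[...,0]-i[...,2]>35)).astype(np.uint8)
    print(n,[(y+150,np.flatnonzero(m[y,:50])[[0,-1]]+165) for y in(30,40,50,60,66) if m[y,:50].any()])
```

```text
motion 0 [0.436102   0.43165708 0.35386189]
362 64
gripped [(180, array([194, 206])), (190, array([194, 211])), (200, array([165, 212])), (210, array([196, 214])), (216, array([200, 214]))]
now [(180, array([194, 206])), (190, array([194, 210])), (200, array([165, 211])), (210, array([194, 213])), (216, array([196, 214]))]
```

Request:
{"name": "play_rows", "arguments": {
  "commands": [
    [0, 0, 0, 0, 0, 0],
    [0, 0, 0, 0, 0, 0],
    [0, 0, 0, 0, 0, 0],
    [0, 0, 0, 0, 0, 0],
    [0, 0, 0, 0, 0, 0]
  ]
}}

```text
time: 25.28
tool_pos: [0.4359, 0.4323, 0.3535]
tool_rot: [-0.0, 0.707, 0.707, 0.0]
contact_force: [0.4, -0.3, 0.1]
gripper_width: 0.421
grasp_force: 0.0
```

Request:
{"name": "play_rows", "arguments": {
  "commands": [
    [0, 0, 0, 0, 0, 0],
    [0, 0, 0, 0, 0, 0],
    [0, 0, 0, 0, 0, 0],
    [0, 0, 0, 0, 0, 0],
    [0, 0, 0, 0, 0, 0]
  ]
}}

```text
time: 25.7
tool_pos: [0.4358, 0.4326, 0.3534]
tool_rot: [0.0, 0.707, 0.707, -0.0]
contact_force: [-0.1, 0.4, -0.1]
gripper_width: 0.423
grasp_force: 0.0
```

Request:
{"name": "play_rows", "arguments": {
  "commands": [
    [0, 0, 0, 0, 0, 0],
    [0, 0, 0, 0, 0, 0],
    [0, 0, 0, 0, 0, 0],
    [0, 0, 0, 0, 0, 0],
    [0, 0, 0, 0, 0, 0]
  ]
}}

```text
time: 26.12
tool_pos: [0.4358, 0.4325, 0.3534]
tool_rot: [-0.0, 0.707, 0.707, -0.0]
contact_force: [0.2, -0.7, 0.2]
gripper_width: 0.42
grasp_force: 0.0
```

Run:
```python
from h import *
a=grab('scene')['image'][150:235,165:250].astype(int); b=cv2.imread('pics/s9.png')[150:235,165:250,::-1].astype(int)
n=(abs(a-b).max(2)>25).sum(); print('motion',n)
if n<8: print(manip.job_done())
```

```text
motion 0
the job is handed in; nothing more can be done
None
```

I turned the tree so its bare arm points at the front edge (the first try slipped, the second held), hung the six-hole template on it, saw no movement in the last pictures, and handed the job in at about 26 s.

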